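# Idle the honing unit and hold a sleeve in its V-cradle

## Robot

A 6-joint arm with a two-finger parallel gripper is mounted at the origin on the work surface. World frame = base frame: x ahead of the robot, y to its left, z up, the work surface at z = 0. Lengths are in m, angles in rad, forces in N, time in s.
With the tool pointing down it reaches from about 0.425 to 0.95 m from the base axis. Payload 14.7 kg.
Tool frame: the origin (TCP) lies at the very end of the fingers, on their centre line; the grasp point (between the pads) lies 19 mm behind it; z points along the fingers, y is the line along which they close (so a half turn about z gives the same grasp; the last joint's range is limited). The gripper opens to 85 mm and grips with 20 to 120 N. Pads are 22 mm wide; open, the fingers measure 114 mm over their backs; the gripper's body (76 mm by 85 mm) begins 54 mm behind the grasp point. The pads swing forward as they close: fully open they stand 13 mm farther back than shut.
Start: joints at [-1.198, 0.48, 1.596, -0, 1.065, -0.047], TCP at [0.265, -0.594, 0.231] pointing down, gripper open.
Joint ranges: [-2.75, 2.75], [-0.82, 2.05], [0.23, 2.67], [-1.56, 4.7], [0.09, 2.69], [-2.92, 2.92]. Speed limits (rad/s): [1.89, 1.89, 2.39, 3.01, 3.01, 3.01].

## Interface

Orientations are given as a unit quaternion [w, x, y, z].
In Python, from bench import status, vision, order gives the robot as it stands.
- The arm moves only by the shell command python3 -m jog 'ROWS' [FORCE]. ROWS is JSON, a list of rows, each a list of 7 numbers: the shift along the tool's x, y, z in cm, then the turn, a rotation vector about the tool's x, y, z in degrees, then the finger opening in cm, from 0 to 8.54. A call has 1 to 10 rows; each row shifts and turns the commanded pose from where the row before left it, along the tool's axes as they then stand; what a row does not reach is not made up. A row lasts 1/12 s, in which the tool goes at most 41.7 mm and 7.16 degrees, less where a joint would pass 70% of its speed; a pose out of reach is approached as far as the arm can. A call with a gripper value outside its range is refused whole. The fingers move at their own pace and stop on an object; FORCE is the grip in N (left out, the last holds). Time passes only in rows, so rows that do not move let the fingers close. It gives the time, the measured TCP pose, the force, the opening and the grip force at its end, in the units of the state.
- status.get_state(): the state, without advancing time (a new reading comes with each control period).
- vision.read_camera(name): name is "scene" or "top" or "wrist"; returns (picture, depth): 384x512x3 uint8, red, green, blue; 384x512 float32, m along the optical axis (not along the pixel's ray), 0 where there is no reading.
- vision.camera_params(name): a dict with "fx", "fy", "cx", "cy" (pixels), "dist" ([k1, k2, p1, p2, k3] as OpenCV has them; the pictures are not rectified), "R" (3x3) and "t" (3): a world point X has camera coordinates R X + t. Camera axes: x right, y down, z forward; pixel columns grow to the right and rows downward; lengths in m; the calibration is good to about 2 mm. A picture is of the moment at which its call begins: read the wrist's pose just before it. camera_params takes no time and is no camera call; for the wrist camera it gives the pose at the moment of the call.
- order.sign_off(): hands the job in; it is judged then, once.
Trained networks look in the newest picture that a camera, given by its name, has taken for a name from the list of things; names that differ only in an ending like _2 or _b are one class to them, and where a whole thing is asked for, a point or a joint stands for the part that bears it (a point fixed in the world has none). Each returns a list of dicts, best first, with "conf" (0 to 1); they miss things now and then, are a little off and sometimes report something else, mostly with a low value. They report only what shows in the picture. A call takes as long as a camera call. They do not tell look-alikes from the thing itself.
- vision.spot_in(thing, camera): "position" ([x, y, z] in m, in the coordinates of the camera as it stood for that picture, good to about 4 mm: the middle of the surface that is visible of it).
- vision.place_of(thing, camera): "position" ([x, y, z] in m, in the coordinates of the camera as it stood for that picture, good to about 4 mm: a listed point, or the origin of a listed thing).
The state is a dict: "time_s": time; "q": joint angles; "qd": joint speeds; "joint_efforts": joint torques, N m; "tool_pos": TCP position; "orientation": TCP orientation; "contact_force": force on the tool from outside, world axes, zero at the start; "torque": the same for the moment, N m; "opening": finger opening in m; "grip_force": force on a finger pad.
Only numpy, scipy, OpenCV 4.12 (cv2) and the standard library are available. Lean on these libraries where they do the work, as an engineer would, in place of code of your own. Each camera call takes 0.05 s, during which the arm holds its last target. There are 200 camera calls.

## Task

First set the feed lever of the small honing unit upright, which is its idle position. Then take the stouter of the two brass sleeves out of its wooden rest, lay it in the unit's sprung V-cradle, centred lengthwise, and press it down onto both sloping faces until the cradle has sunk about half of its 14 mm travel. The job ends holding: finish while the hand still presses it there, without letting go, and leave the thin sleeve and the small parts lying about undisturbed.

Things in the scene. Friction and masses are not known exactly. Their poses are not given: they have to be found in the camera images.
- feed_lever (a joint): Angle of the feed lever (rad): 0 is upright (idle), negative leans towards the unit's own -x side (the robot's side), positive away; stops at -0.95 and 0.95. A steel stem 9 mm thick, stiff hinge: it stays where it is left, and about 1.5 N at the knob moves it.
- lever_knob (a point): Centre of the black ball knob (26 mm across) at the free end of the feed lever, 100 mm from its hinge. It swings in the x-z plane of lever_pivot. The stem is free on both sides along y: the two grey cheeks that carry the hinge end 70 mm above the bench, and the green motor head (125 to 185 mm along +y from the seat, 76 mm wide) ends 92 mm above it.
- lever_pivot (a point): Point on the lever's hinge axis straight below the upright knob, 58 mm above the bench; its y axis is the hinge axis, z is up, x is the way an upright lever leans when its joint value grows. It is fixed to the unit, 245 mm along +y from seat.
- seat (a point): Where the centre of the stouter sleeve lies when properly seated in the V-cradle: 73.5 mm above the bench with the cradle up, sinking with the cradle. y runs along the V (level), x across it, z is up. The motor head's nose (34 mm across) stands on the V's line, its tip 102 mm along +y from the seat.
- cradle (a joint): How far the sprung cradle has been pressed down (m): 0 is up, 0.014 is the bottom stop. It starts to sink at about 7 N and needs about 1.2 N more for each mm. It does not give sideways: a tightly gripped sleeve held a millimetre or two off the V's middle may load one face only, which shows as a sideways force on the hand.
- cradle_bar (a point): The sprung steel V-cradle; this point is the middle of its bar's top, 33.5 mm below seat, same axes. Two V supports of 90 degrees opening, each 20 mm long, centred 50 mm either side of the seat along y, 66 mm wide, their tops level with the seat. The 80 mm gap between them is bridged only by a bar 20 mm wide, its top 33.5 mm below the seat; the fixed base plate's top lies 61.5 mm below the seat (cradle up).
- stout_center (a point): Centre of the stouter brass sleeve, the one to seat: a plain smooth tube 36 mm in diameter, 130 mm long, about 0.3 kg, axis along x. It lies level at the start, its centre 50 mm above the bench.
- stout: The same sleeve; origin on its surface (underside at the start), 18 mm from its axis. Its wooden rest carries it on two notched supports 12 mm thick and 52 mm wide, 50 mm either side of the rest's middle, their tops level with the sleeve's centre; between them both sides of the sleeve are free down to a board 10 mm thick.
- thin_center (a point): Centre of the other brass sleeve, to be left alone: 24 mm in diameter, 130 mm long, axis along x, in a rest of the same kind; which of the two stands nearer to the honing unit changes.
- dish: Bead dish of blue glaze, 90 mm across, 30 mm high, a bystander; origin under its centre.
- button0: Bone bass button, 15 mm across, 11 mm high, a bystander; origin under its centre.
- button1: Bone bass button, 15 mm across, 11 mm high, a bystander; origin under its centre.
- button2: Bone bass button, 15 mm across, 11 mm high, a bystander; origin under its centre.
- button3: Bone bass button, 15 mm across, 11 mm high, a bystander; origin under its centre.
- register: Nickel register slider, 100 x 14 mm bar 6 mm thick with a small thumb piece, a bystander; origin under its centre.
- wedge: Boxwood tuning wedge, 90 x 22 mm, about 12 mm thick, a bystander; origin under its centre.
There are look-alikes about, which are no part of the job. What is shaped like the stout but turquoise is not meant.

How it is judged:
By the outcome, as a careful person would: the job done as asked, in the order asked, and still so for the second after the job is handed in, while the arm keeps its last pose, push and grip.
It also fails if it takes over 64 s, if anything falls off the work surface, if the arm or the gripper's body presses on something with over 40 N, if the wrist force passes 120 N, or if a joint passes its speed limit or range.

## Working session

There is one attempt and no reset: what is moved stays moved. The work goes in short steps, Python scripts to look and compute and a shell command to move; the robot and the scene stay as the last step left them, time stands still between calls to the robot, and variables do not carry over. Pictures are saved under pics/ and viewed, at most 10 in all, crops included, and the job is handed in when it is done.

```bash
ls; mkdir -p pics
cat > h.py <<'E'
import numpy as np, cv2
from bench import status, vision, order
from scipy.spatial.transform import Rotation as Ro
def w(cam,p,P=None):
    P=P or vision.camera_params(cam); return np.array(P["R"]).T@(np.array(p)-np.array(P["t"]))
def snap(cam,fn):
    P=vision.camera_params(cam); im,d=vision.read_camera(cam)
    cv2.imwrite('pics/'+fn,im[:,:,::-1]); return im,d,P
def cloud(d,P):
    h,wd=d.shape; u,v=np.meshgrid(np.arange(wd),np.arange(h))
    K=np.array([[P["fx"],0,P["cx"]],[0,P["fy"],P["cy"]],[0,0,1.]])
    n=cv2.undistortPoints(np.stack([u,v],-1).reshape(-1,1,2).astype(float),K,np.array(P["dist"])).reshape(h,wd,2)
    c=np.dstack([n[...,0]*d,n[...,1]*d,d]); X=(c-np.array(P["t"]))@np.array(P["R"]); X[d==0]=np.nan
    return X
def tool():
    s=status.get_state(); q=s["orientation"]; return np.array(s["tool_pos"]),Ro.from_quat([q[1],q[2],q[3],q[0]])
E
python3 - <<'E'
from h import *
np.set_printoptions(precision=4,suppress=True)
ims=[]
for c in ["top","scene"]:
    im,d,P=snap(c,c+'0.png'); np.save(c+'0.npy',cloud(d,P))
    for t in ["lever_knob","lever_pivot","seat","stout_center","thin_center","stout","dish","cradle_bar"]:
        r=vision.place_of(t,c)
        for x in r[:2]: print(c,t,round(x["conf"],2),w(c,x["position"],P))
p,r=tool(); print(p,r.as_matrix()); print(status.get_state()["contact_force"])
E
```

```text
pics
top lever_knob 0.67 [0.4795 0.3465 0.1444]
top seat 0.77 [0.5454 0.1091 0.0741]
top stout_center 0.97 [ 0.5207 -0.3232  0.0457]
top stout_center 0.76 [ 0.4848 -0.4837  0.0193]
top thin_center 0.88 [ 0.5519 -0.1722  0.0496]
top thin_center 0.52 [ 0.7207  0.06   -0.0009]
top stout 0.97 [ 0.6672 -0.4273  0.0013]
top stout 0.88 [ 0.5183 -0.3215  0.0304]
top dish 0.57 [ 0.7418 -0.0978  0.0003]
top cradle_bar 0.71 [ 0.5199 -0.3242  0.0442]
top cradle_bar 0.69 [0.5406 0.1058 0.0394]
scene lever_knob 0.45 [0.4839 0.3446 0.1444]
scene lever_pivot 0.6 [0.5214 0.3514 0.0588]
scene seat 0.94 [0.5413 0.1052 0.0761]
scene seat 0.73 [0.5442 0.1092 0.0413]
scene stout_center 0.88 [ 0.5228 -0.3225  0.0501]
scene stout_center 0.79 [ 0.6734 -0.4244  0.0156]
scene thin_center 0.72 [ 0.5503 -0.1744  0.0488]
scene thin_center 0.43 [ 0.7394 -0.0934  0.0023]
scene stout 0.89 [ 0.4845 -0.4851 -0.0026]
scene stout 0.76 [ 0.6728 -0.4271 -0.0019]
scene dish 0.7 [ 0.7379 -0.091   0.0028]
scene cradle_bar 0.93 [0.5419 0.1094 0.0429]
scene cradle_bar 0.53 [ 0.3636 -0.2551  0.0005]
[ 0.2649 -0.5935  0.2313] [[ 0.9132  0.4075  0.    ]
 [ 0.4075 -0.9132  0.    ]
 [ 0.     -0.     -1.    ]]
[ 0.4462 -0.4673  0.8222]
```

View pics/top0.png

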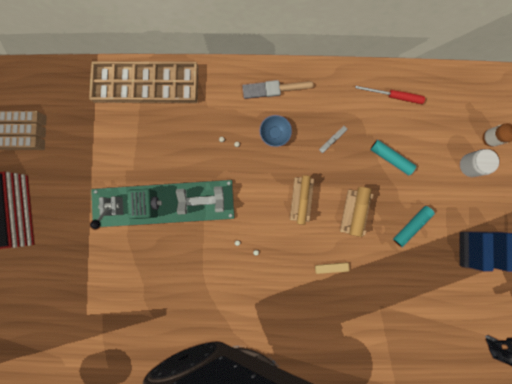

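View pics/scene0.png

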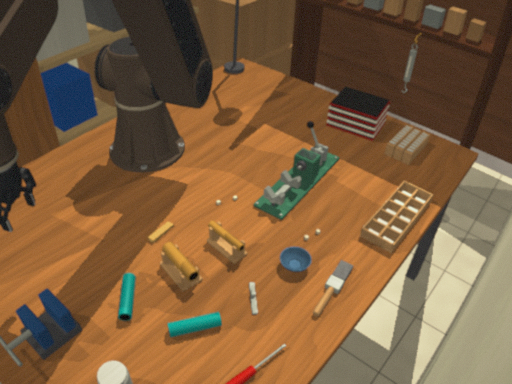

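The pictures show the unit's green plate at px (92–234, 180–227) in the top view, with the knob at (95, 224) leaning to the robot's side. The stout sleeve is at (361, 211) and the thin one at (304, 200). Turquoise tubes are look-alikes. Next I refine the axes from depth.

Run:
```python
from h import *
np.set_printoptions(precision=4,suppress=True)
for c in ["top","scene"]:
    X=np.load(c+'0.npy'); im=cv2.imread(f'pics/{c}0.png').astype(int); z=X[...,2]
    for n,(cx,cy),zl in [("stout",(.521,-.323),.055),("thin",(.551,-.173),.053)]:
        m=(np.hypot(X[...,0]-cx,X[...,1]-cy)<.08)&(z>zl)&(z<.09); p=X[m]
        r=cv2.minAreaRect(p[:,:2].astype(np.float32)); v=np.linalg.svd(p[:,:2]-p[:,:2].mean(0))[2][0]
        print(c,n,m.sum(),r,np.degrees(np.arctan2(v[1],v[0])),np.percentile(p[:,2],[50,95,99]))
    b,g,rr=im[...,0],im[...,1],im[...,2]
    m=(np.hypot(X[...,0]-.535,X[...,1]-.2)<.26)&(z>.004)&(z<.02)&(g>rr+25)&(g>b+5)
    print(c,"plate",m.sum(),cv2.minAreaRect(X[m][:,:2].astype(np.float32)))
    m=(np.hypot(X[...,0]-.481,X[...,1]-.345)<.03)&(z>.125)&(z<.18); p=X[m]
    print(c,"knob",m.sum(),p.mean(0),p.max(0),p.min(0))
    m=(np.hypot(X[...,0]-.543,X[...,1]-.107)<.09)&(z>.05)&(z<.085); p=X[m]
    print(c,"V",m.sum(),cv2.minAreaRect(p[:,:2].astype(np.float32)),p[:,2].max())
```

```text
top stout 622 ((0.5205548405647278, -0.32146838307380676), (0.03545764461159706, 0.1305249035358429), 79.19738006591797) 168.71351720059542 [0.065  0.069  0.0704]
top thin 445 ((0.5502501726150513, -0.17213016748428345), (0.0384499728679657, 0.13122735917568207), 84.3311767578125) 174.47230500751073 [0.059  0.0627 0.0639]
top plate 2749 ((0.5350565314292908, 0.219016894698143), (0.10495360940694809, 0.3948407471179962), 4.595546245574951)
top knob 98 [0.4785 0.3424 0.1514] [0.4927 0.3543 0.1604] [0.4663 0.3333 0.1257]
top V 383 ((0.5445543527603149, 0.10489173233509064), (0.066543348133564, 0.12093392014503479), 4.496878623962402) 0.07611270907048347
scene stout 490 ((0.5209642052650452, -0.3258163630962372), (0.035574544221162796, 0.1330779641866684), 79.77008819580078) -10.712736768028794 [0.0652 0.07   0.0716]
scene thin 321 ((0.5518985986709595, -0.172036811709404), (0.03924889117479324, 0.13063716888427734), 84.59329223632812) -5.139759084238706 [0.0594 0.0636 0.065 ]
scene plate 1069 ((0.5388486981391907, 0.21801815927028656), (0.10967651754617691, 0.4003789722919464), 4.221155643463135)
scene knob 57 [0.4822 0.3408 0.1481] [0.497  0.3554 0.1621] [0.4681 0.3289 0.1251]
scene V 286 ((0.5449646711349487, 0.10600833594799042), (0.06962046027183533, 0.12918969988822937), 4.553630828857422) 0.07570851302689902
```

```bash
python3 -m jog '[[0,0,0,0,0,-7.05,6],[0,0,0,0,0,-7.05,6],[0,0,0,0,0,-7.05,6],[0,0,0,0,0,-7.05,6],[0,0,0,0,0,-7.05,6],[0,0,0,0,0,-7.05,6],[0,0,0,0,0,-7.05,6],[0,0,0,0,0,-7.05,6],[0,0,0,0,0,-7.05,6],[0,0,0,0,0,-7.05,6]]' 20
cat > go.py <<'E'
import sys; from h import *
# displacement to a target TCP (cm, tool axes) and turn about tool z (deg) to a target tool-x yaw
p,r=tool(); t=np.array([float(a) for a in sys.argv[1:4]]); np.set_printoptions(precision=3,suppress=True)
M=r.as_matrix(); print("tcp",p,"shift cm",100*M.T@(t-p),"yaw",np.degrees(np.arctan2(M[1,0],M[0,0])),"tilt",np.degrees(np.arccos(-M[2,2])))
E
python3 go.py .52 -.1 .24; python3 go.py .4805 .344 .20
```

```text
time_s: 1.73
tool_pos: [0.265, -0.5936, 0.2313]
orientation: [0.0, 0.676, 0.737, 0.0]
contact_force: [-0.6, 0.4, -0.6]
opening: 0.0599
grip_force: 0.0
tcp [ 0.265 -0.594  0.231] shift cm [46.995 29.629 -0.867] yaw 94.90191986983278 tilt 0.002621764409779717
tcp [ 0.265 -0.594  0.231] shift cm [91.57  29.487  3.131] yaw 94.90191986983278 tilt 0.002621764409779717
```

```bash
python3 -m jog '[[3.13,1.97,0,0,0,0,6],[3.13,1.97,0,0,0,0,6],[3.13,1.97,0,0,0,0,6],[3.13,1.97,0,0,0,0,6],[3.13,1.97,0,0,0,0,6],[3.13,1.97,0,0,0,0,6],[3.13,1.97,0,0,0,0,6],[3.13,1.97,0,0,0,0,6],[3.13,1.97,0,0,0,0,6],[3.13,1.97,0,0,0,0,6]]' >/dev/null
python3 -m jog '[[3.13,1.97,0,0,0,0,6],[3.13,1.97,0,0,0,0,6],[3.13,1.97,0,0,0,0,6],[3.13,1.97,0,0,0,0,6],[3.13,1.97,0,0,0,0,6],[3.5,0,0,0,0,0,6],[3.5,0,0,0,0,0,6],[3.5,0,0,0,0,0,6],[3.5,0,0,0,0,0,6],[3.5,0,0,0,0,0,6]]'
python3 go.py .4805 .344 .20
```

```text
time_s: 3.4
tool_pos: [0.508, 0.074, 0.2314]
orientation: [0.0, 0.678, 0.735, 0.0]
contact_force: [1.2, 0.5, 0.5]
opening: 0.06
grip_force: 0.0
tcp [0.508 0.074 0.231] shift cm [27.13  -0.6    3.145] yaw 94.54956462990015 tilt 0.018584720092125417
```

```bash
python3 -m jog '[[3.5,0,0,0,0,0,6],[3.5,0,0,0,0,0,6],[3.5,0,0,0,0,0,6],[3.5,0,0,0,0,0,6],[3.5,0,0,0,0,0,6],[2,-0.3,0,0,0,0,6],[0,0,0,0,0,0,6]]'
python3 - <<'E'
from h import *
np.set_printoptions(precision=4,suppress=True)
im,d,P=snap("wrist","w1.png"); X=cloud(d,P); np.save("w1.npy",X)
for t in ["lever_knob","lever_pivot"]:
    for x in vision.place_of(t,"wrist")[:2]: print(t,round(x["conf"],2),w("wrist",x["position"],P))
p=X[(np.hypot(X[...,0]-.48,X[...,1]-.344)<.03)&(X[...,2]>.125)&(X[...,2]<.18)]
print(len(p),p.mean(0),p.min(0),p.max(0))
E
python3 go.py .4805 .344 .20
```

```text
time_s: 3.98
tool_pos: [0.4892, 0.2702, 0.2313]
orientation: [-0.0, 0.677, 0.736, 0.0]
contact_force: [0.0, -0.9, -0.0]
opening: 0.0594
grip_force: 0.0
lever_knob 0.61 [0.4813 0.3461 0.1479]
lever_knob 0.39 [0.4317 0.0049 0.0034]
lever_pivot 0.83 [0.5266 0.351  0.0566]
1169 [0.4796 0.3477 0.1537] [0.4665 0.3351 0.125 ] [0.4946 0.3602 0.1602]
tcp [0.49  0.266 0.231] shift cm [ 7.817 -0.299  3.12 ] yaw 94.5986665601183 tilt 0.020406067656504247
```

View pics/w1.png

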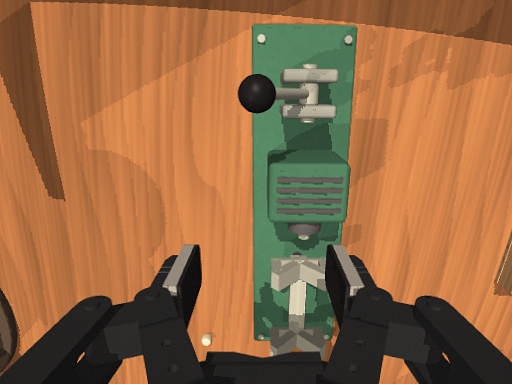

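The wrist view shows the black knob at px (257, 94) with the stem running to the cheeks at (310, 93). The V-cradle is at (298, 300). The knob's centre is about (0.4805, 0.3475, 0.147).

```bash
python3 -m jog '[[2.8,-0.1,0,0,0,0,6],[2.8,-0.1,0,0,0,0,6],[2.55,-0.1,0,0,0,0,6],[0,0,2.5,0,0,0,6],[0,0,2.5,0,0,0,6],[0,0,2.5,0,0,0,6],[0,0,1.5,0,0,0,6],[0,0,1.5,0,0,0,6],[0,0,0,0,0,0,6]]'
python3 go.py .4805 .3475 .127
```

```text
time_s: 4.88
tool_pos: [0.4795, 0.3453, 0.1237]
orientation: [-0.0, 0.679, 0.734, -0.002]
contact_force: [-0.7, 0.4, -0.2]
opening: 0.0598
grip_force: 0.0
tcp [0.48  0.345 0.124] shift cm [ 0.207  0.111 -0.33 ] yaw 94.46574189104538 tilt 0.24181530858032665
```

```bash
python3 -m jog '[[0.2,0,-0.2,0,0,0,2],[0,0,0,0,0,0,2],[0,0,0,0,0,0,2],[0,0,0,0,0,0,2],[0,0,0,0,0,0,2],[0,0,0,0,0,0,2]]' 20
python3 - <<'E'
from h import *
s=status.get_state();print(s["opening"],s["contact_force"],s["grip_force"])
E
python3 go.py .526 .3505 .139
```

```text
time_s: 5.38
tool_pos: [0.4809, 0.3497, 0.1297]
orientation: [0.0, 0.678, 0.735, 0.001]
contact_force: [-1.1, -2.7, 6.5]
opening: 0.0245
grip_force: 19.0
0.02452960466936998 [-1.11074169 -2.69966655  6.49071398] 18.986371904611588
tcp [0.481 0.35  0.13 ] shift cm [-0.279  4.501 -0.92 ] yaw 94.55810665029456 tilt 0.11419441108424305
```

```bash
python3 -m jog '[[0,0.9,-0.4,0,0,0,2],[0,0.9,-0.3,0,0,0,2],[0,0.9,-0.21,0,0,0,2],[0,0.9,-0.12,0,0,0,2],[0,0.85,-0.04,0,0,0,2],[0,0,0,0,0,0,2],[0,0,0,0,0,0,2],[0,0,0,0,0,0,2]]'
python3 go.py .526 .3505 .139
```

```text
time_s: 6.05
tool_pos: [0.5256, 0.3533, 0.1398]
orientation: [0.0, 0.679, 0.735, 0.001]
contact_force: [0.2, -1.4, 8.0]
opening: 0.0242
grip_force: 20.7
tcp [0.526 0.353 0.14 ] shift cm [-0.279  0.015  0.078] yaw 94.54661937771706 tilt 0.12519854562985488
```

Open, rise, back off toward -y, and check the lever.

```bash
python3 -m jog '[[0,0,0,0,0,0,5],[0,0,0,0,0,0,5],[0,0,0,0,0,0,5],[0,0,-2,0,0,0,6],[0,0,-4,0,0,0,6],[-4,0,-3,0,0,0,6],[-4,0,0,0,0,0,6],[-4,0,0,0,0,0,6],[0,0,0,0,0,0,6]]'
python3 - <<'E'
from h import *
np.set_printoptions(precision=4,suppress=True)
im,d,P=snap("wrist","w2.png"); X=cloud(d,P); np.save("w2.npy",X)
for t in ["lever_knob","lever_pivot","seat"]:
    for x in vision.place_of(t,"wrist")[:1]: print(t,round(x["conf"],2),w("wrist",x["position"],P))
p=X[(np.hypot(X[...,0]-.526,X[...,1]-.35)<.04)&(X[...,2]>.14)&(X[...,2]<.19)]
print(len(p),np.median(p,0),p.min(0),p.max(0))
hsv=cv2.cvtColor(im,cv2.COLOR_RGB2HSV)
m=(np.hypot(X[...,0]-.535,X[...,1]-.2)<.26)&(X[...,2]>.005)&(X[...,2]<.018)&(hsv[...,0]>60)&(hsv[...,0]<95)
print("plate",cv2.minAreaRect(X[m][:,:2].astype(np.float32)))
# cheeks, 40-75 mm high near pivot
q=X[(abs(X[...,0]-.526)<.05)&(abs(X[...,1]-.35)<.04)&(X[...,2]>.062)&(X[...,2]<.075)]
print("cheeks",len(q),q.min(0),q.max(0),q.mean(0))
h=X[(abs(X[...,0]-.535)<.06)&(abs(X[...,1]-.26)<.06)&(X[...,2]>.082)&(X[...,2]<.1)]
print("head",cv2.minAreaRect(h[:,:2].astype(np.float32)))
E
```

```text
time_s: 6.8
tool_pos: [0.5337, 0.2347, 0.2245]
orientation: [0.001, 0.679, 0.734, -0.0]
contact_force: [0.1, 0.6, 0.2]
opening: 0.0602
grip_force: 0.0
lever_knob 0.96 [0.5293 0.3504 0.1587]
lever_pivot 0.88 [0.5263 0.3553 0.0606]
seat 0.64 [0.5469 0.1057 0.072 ]
1609 [0.5265 0.3498 0.1667] [0.5136 0.3385 0.1565] [0.5391 0.3635 0.1717]
plate ((0.5372185707092285, 0.21335676312446594), (0.10879151523113251, 0.37903308868408203), 4.654543876647949)
cheeks 1276 [0.5002 0.3254 0.062 ] [0.5524 0.3746 0.0739] [0.5266 0.3416 0.0679]
head ((0.5338035225868225, 0.25485318899154663), (0.07546131312847137, 0.07383064180612564), 4.273807048797607)
```

View pics/w2.png

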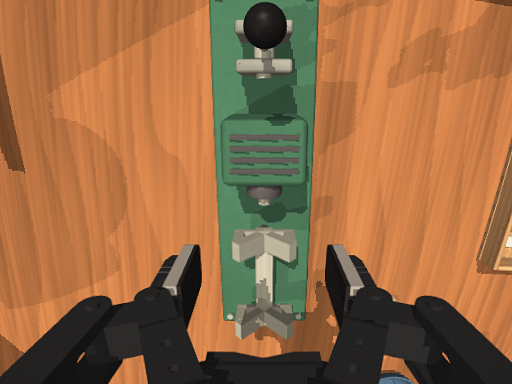

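The wrist view shows the knob at px (265, 26), directly over its cheeks (264, 28–66), so the lever is upright. The nose tip is at (264, 203) and the V supports are at (265, 245) and (265, 320). Next is the stout sleeve.

```bash
python3 - <<'E'
from h import *
X=np.load("w2.npy"); m=(abs(X[...,0]-.545)<.05)&(abs(X[...,1]-.106)<.075)&(X[...,2]>.05)&(X[...,2]<.08)
p=X[m][:,:2]; a=np.radians(4.5); R=np.array([[np.cos(a),np.sin(a)],[-np.sin(a),np.cos(a)]])
l=(p-[.5455,.106])@R.T
for s in (l[:,1]>0,l[:,1]<0): print(s.sum(),np.percentile(l[s],[1,99],axis=0))
E
python3 -m jog '[[-4,0,0,0,0,0,6],[-4,0,0,0,0,0,6],[-4,0,0,0,0,0,6],[-4,0,0,0,0,0,6],[-4,0,0,0,0,0,6],[-4,0,0,0,0,0,6],[-4,0,0,0,0,0,6],[-4,0,0,0,0,0,6],[-4,0,0,0,0,0,6],[-4,0,0,0,0,0,6]]' >/dev/null
python3 -m jog '[[0,0,0,0,0,-7.1,8.5],[0,0,0,0,0,-7.1,8.5],[0,0,0,0,0,-7.1,8.5],[0,0,0,0,0,-7.1,8.5],[0,0,0,0,0,-7.1,8.5],[0,0,0,0,0,-7.1,8.5],[0,0,0,0,0,-7.1,8.5],[0,0,0,0,0,-7.1,8.5],[0,0,0,0,0,-7.1,8.5],[0,0,0,0,0,-7.1,8.5]]'
python3 go.py .5207 -.3235 .18
```

```text
1268 [[-0.03201059  0.04145785]
 [ 0.03224079  0.06185419]]
1153 [[-0.03181155 -0.05891156]
 [ 0.03243659 -0.03792613]]
time_s: 8.67
tool_pos: [0.5661, -0.1574, 0.2236]
orientation: [-0.0, 0.122, 0.993, 0.0]
contact_force: [-0.8, -0.7, -0.4]
opening: 0.0846
grip_force: 0.0
tcp [ 0.566 -0.157  0.224] shift cm [  0.39  -17.221   4.36 ] yaw 166.0067659572945 tilt 0.018905284636897262
```

```bash
python3 -m jog '[[0,0,0,0,0,-2.9,8.5],[-0.1,-3.4,0,0,0,0,8.5],[-0.1,-3.4,0,0,0,0,8.5],[-0.1,-3.4,0,0,0,0,8.5],[-0.1,-3.4,0,0,0,0,8.5],[-0.1,-3.4,0,0,0,0,8.5],[0,0,0,0,0,0,8.5],[0,0,0,0,0,0,8.5]]'
python3 - <<'E'
from h import *
np.set_printoptions(precision=4,suppress=True)
im,d,P=snap("wrist","w3.png"); X=cloud(d,P); np.save("w3.npy",X); z=X[...,2]
for x in vision.place_of("stout_center","wrist")[:1]: print(round(x["conf"],2),w("wrist",x["position"],P))
m=(np.hypot(X[...,0]-.521,X[...,1]+.323)<.08)&(z>.055)&(z<.09); p=X[m]
r=cv2.minAreaRect(p[:,:2].astype(np.float32)); v=np.linalg.svd(p[:,:2]-p[:,:2].mean(0))[2][0]
print(m.sum(),r,np.degrees(np.arctan2(v[1],v[0])),np.percentile(p[:,2],[50,95,99]))
t=np.radians(169); u=np.array([np.cos(t),np.sin(t)]); a=(p[:,:2]-[.521,-.3235])@u; b=(p[:,:2]-[.521,-.3235])@[-u[1],u[0]]
print(np.percentile(a,[.5,99.5]),np.percentile(b,[.5,99.5]))
E
python3 go.py .5207 -.3235 .18
```

```text
time_s: 9.33
tool_pos: [0.5367, -0.3269, 0.2234]
orientation: [-0.0, 0.101, 0.995, 0.0]
contact_force: [-1.4, -0.3, -0.3]
opening: 0.0851
grip_force: 0.0
0.83 [ 0.5232 -0.3224  0.0508]
4636 ((0.521228015422821, -0.32206371426582336), (0.033910658210515976, 0.13110485672950745), 78.69227600097656) -11.228696976591095 [0.065  0.0676 0.0682]
[-0.0645  0.0648] [-0.0179  0.015 ]
tcp [ 0.537 -0.325  0.224] shift cm [ 1.606 -0.167  4.354] yaw 168.49962336979294 tilt 0.04939787742463845
```

View pics/w3.png

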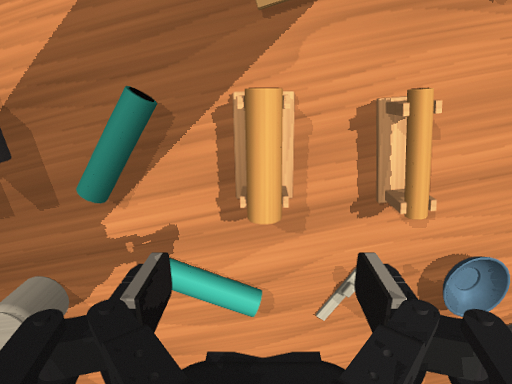

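The stout sleeve is at px (265, 155) in its rest and the thin one at (418, 152), with the path down clear. I descend and grip.

```bash
python3 -m jog '[[0.8,-0.1,1.5,0,0,-0.3,8.5],[0.78,-0.1,2.5,0,0,0,8.5],[0,0,3,0,0,0,8.5],[0,0,3,0,0,0,8.5],[0,0,2.5,0,0,0,8.5],[0,0,2,0,0,0,8.5],[0,0,1,0,0,0,8.5],[0,0,0,0,0,0,8.5],[0,0,0,0,0,0,8.5]]'
python3 go.py .521 -.323 .03
```

```text
time_s: 10.18
tool_pos: [0.5209, -0.3243, 0.0693]
orientation: [-0.0, 0.097, 0.995, 0.0]
contact_force: [0.5, -0.8, 0.2]
opening: 0.0848
grip_force: 0.0
tcp [ 0.521 -0.324  0.069] shift cm [0.011 0.125 3.926] yaw 168.82217341411555 tilt 0.021715466702509737
```

```bash
python3 -m jog '[[0,0.1,2,0,0,0,8.5],[0,0,1.4,0,0,0,8.5],[0,0,0.5,0,0,0,8.5],[0,0,0,0,0,0,5],[0,0,0,0,0,0,3],[0,0,0,0,0,0,3],[0,0,0,0,0,0,3],[0,0,0,0,0,0,3],[0,0,0,0,0,0,3]]' 30
python3 go.py .521 -.323 .03
```

```text
time_s: 10.93
tool_pos: [0.5212, -0.3242, 0.0312]
orientation: [0.001, 0.098, 0.995, -0.0]
contact_force: [-0.1, 4.9, 9.1]
opening: 0.0353
grip_force: 29.0
tcp [ 0.521 -0.324  0.031] shift cm [0.042 0.114 0.117] yaw 168.74630449822368 tilt 0.08213877483209267
```

```bash
python3 -m jog '[[0,0,0,0,0,0,3],[0,0,0,0,0,0,3],[0,0,-0.5,0,0,0,3],[0,0,-1.5,0,0,0,3],[0,0,-3,0,0,0,3],[0,0,-4,0,0,0,3],[0,0,-4,0,0,0,3],[0,0,-4,0,0,0,3],[0,0,-2,0,0,0,3],[0,0,0,0,0,0,3]]' 80
python3 go.py .5456 .1076 .12
python3 - <<'E'
from h import *
s=status.get_state();print(s["torque"],s["contact_force"])
E
```

```text
time_s: 11.77
tool_pos: [0.5226, -0.3256, 0.2259]
orientation: [0.004, 0.098, 0.995, -0.002]
contact_force: [1.0, -1.2, -2.5]
opening: 0.034
grip_force: 80.4
tcp [ 0.523 -0.326  0.226] shift cm [ 6.277 42.969 10.4  ] yaw 168.7496350716375 tilt 0.4759627136402148
[-0.05090479 -0.02773654  0.03752846] [ 1.04269408 -1.15021096 -2.46718007]
```

```bash
python3 -m jog '[[0,0,0,0,0,7.1,3],[0,0,0,0,0,7.1,3],[0,0,0,0,0,7.1,3],[0,0,0,0,0,7.1,3],[0,0,0,0,0,7.1,3],[0,0,0,0,0,7.1,3],[0,0,0,0,0,7.1,3],[0,0,0,0,0,7.1,3],[0,0,0,0,0,7.1,3],[0,0,0,0,0,7.1,3]]' >/dev/null; python3 -m jog '[[0,0,0,0,0,3.25,3],[2,0,0,0,0,0,3],[3.5,0,0,0,0,0,3],[3.5,0,0,0,0,0,3],[3.5,0,0,0,0,0,3],[3.5,0,0,0,0,0,3],[3.5,0,0,0,0,0,3],[3.5,0,0,0,0,0,3],[3.5,0,0,0,0,0,3],[3.5,0,0,0,0,0,3]]'
python3 go.py .5456 .1076 .12
```

```text
time_s: 13.43
tool_pos: [0.4959, -0.0234, 0.2194]
orientation: [-0.0, 0.679, 0.734, -0.0]
contact_force: [0.3, -0.6, -3.0]
opening: 0.0337
grip_force: 80.3
tcp [ 0.496 -0.023  0.219] shift cm [12.674  5.992  9.933] yaw 94.48520712234131 tilt 0.06237572136223213
```

```bash
python3 -m jog '[[2.5,1.2,0,0,0,0,3],[2.5,1.2,0,0,0,0,3],[2.5,1.2,0,0,0,0,3],[2.5,1.2,0,0,0,0,3],[2.67,1.19,0,0,0,0,3],[0,0,2,0,0,0,3],[0,0,2,0,0,0,3],[0,0,2,0,0,0,3],[0,0,0,0,0,0,3],[0,0,0,0,0,0,3]]'
python3 go.py .5456 .1076 .0545
python3 - <<'E'
from h import *
np.set_printoptions(precision=4,suppress=True)
im,d,P=snap("wrist","w4.png"); X=cloud(d,P); np.save("w4.npy",X)
hsv=cv2.cvtColor(im,cv2.COLOR_RGB2HSV); p0,_=tool(); print(p0)
a=np.radians(4.5); R=np.array([[np.cos(a),np.sin(a)],[-np.sin(a),np.cos(a)]])
L=np.dstack([(X[...,:2]-[.5456,.1076])@R.T,X[...,2]])
m=(abs(L[...,0])<.03)&(abs(L[...,1])<.085)&(L[...,2]>p0[2]+.019-.005)&(L[...,2]<p0[2]+.05)
q=L[m]; print("sleeve",len(q),np.percentile(q,[1,50,99],axis=0))
print("ends",q[:,1].min(),q[:,1].max())
E
```

```text
time_s: 14.27
tool_pos: [0.5456, 0.1058, 0.159]
orientation: [-0.001, 0.679, 0.734, -0.001]
contact_force: [0.4, 0.1, -2.0]
opening: 0.0341
grip_force: 80.3
tcp [0.546 0.106 0.159] shift cm [ 0.182  0.046 10.451] yaw 94.5032555869278 tilt 0.17920519851127747
[0.5465 0.1059 0.1601]
sleeve 23232 [[-0.0273 -0.0283  0.1772]
 [ 0.0007  0.0186  0.1926]
 [ 0.0275  0.0653  0.2081]]
ends -0.039206775656753345 0.06557360145290986
```

View pics/w4.png

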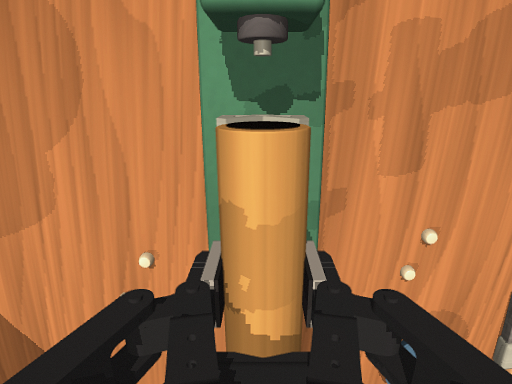

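The view shows the sleeve between the pads, its far end at px (263, 124), lined up with the nose tip at (262, 47). I descend into the V and check the sideways force.

```bash
python3 -m jog '[[0.1,0,2.5,0,0,0,3],[0,0,2.5,0,0,0,3],[0,0,2,0,0,0,3],[0,0,1.5,0,0,0,3],[0,0,0.8,0,0,0,3],[0,0,0.4,0,0,0,3],[0,0,0,0,0,0,3],[0,0,0,0,0,0,3],[0,0,0,0,0,0,3]]'
python3 go.py .5456 .1076 .0545
```

```text
time_s: 15.07
tool_pos: [0.5475, 0.1071, 0.0641]
orientation: [0.001, 0.679, 0.734, 0.001]
contact_force: [0.4, -0.1, -2.9]
opening: 0.0341
grip_force: 80.6
tcp [0.547 0.107 0.064] shift cm [ 0.066 -0.184  0.963] yaw 94.49938792696115 tilt 0.09711875375288077
```

```bash
python3 -m jog '[[0,-0.18,0.2,0,0,0,3],[0,0,0.25,0,0,0,3],[0,0,0.15,0,0,0,3],[0,0,0,0,0,0,3],[0,0,0,0,0,0,3],[0,0,0,0,0,0,3]]'
python3 go.py .5456 .1076 .0545; python3 -m jog '[[0,0,0.2,0,0,0,3],[0,0,0,0,0,0,3],[0,0,0,0,0,0,3],[0,0,0,0,0,0,3]]'
python3 go.py .5456 .1076 .0545
```

```text
time_s: 15.57
tool_pos: [0.5449, 0.1069, 0.057]
orientation: [-0.0, 0.679, 0.734, -0.0]
contact_force: [0.8, -0.1, -2.9]
opening: 0.0341
grip_force: 80.6
tcp [0.545 0.107 0.057] shift cm [0.067 0.072 0.249] yaw 94.50261565245616 tilt 0.0015999324042000778
time_s: 15.9
tool_pos: [0.5448, 0.1069, 0.055]
orientation: [-0.0, 0.679, 0.734, -0.0]
contact_force: [-1.0, -0.8, 0.2]
opening: 0.0337
grip_force: 81.1
tcp [0.545 0.107 0.055] shift cm [0.066 0.083 0.053] yaw 94.50194583774464 tilt 0.007187071021441455
```

```bash
for i in 1; do python3 -m jog '[[0,0,0.15,0,0,0,3],[0,0,0.1,0,0,0,3],[0,0,0,0,0,0,3],[0,0,0,0,0,0,3],[0,0,0,0,0,0,3]]' 80; done
python3 -c "
from h import *
s=status.get_state();print(s['contact_force'],s['torque'],s['tool_pos'])"
```

```text
time_s: 16.32
tool_pos: [0.5448, 0.1069, 0.0526]
orientation: [-0.0, 0.679, 0.734, -0.0]
contact_force: [-3.5, 0.2, 5.3]
opening: 0.0337
grip_force: 81.4
[-3.48919743  0.17785472  5.33602491] [-0.09341572  0.40747928 -0.01648049] [0.54483477 0.10686681 0.05260935]
```

```bash
python3 -m jog '[[0,-0.06,0.1,0,0,0,3],[0,0,0,0,0,0,3],[0,0,0,0,0,0,3],[0,0,0,0,0,0,3]]'
python3 -m jog '[[0,0,0.2,0,0,0,3],[0,0,0,0,0,0,3],[0,0,0,0,0,0,3],[0,0,0,0,0,0,3]]'
```

```text
time_s: 16.65
tool_pos: [0.5448, 0.1069, 0.0518]
orientation: [0.0, 0.679, 0.734, 0.0]
contact_force: [-1.1, -0.3, 8.1]
opening: 0.034
grip_force: 81.4
time_s: 16.98
tool_pos: [0.5448, 0.1069, 0.0499]
orientation: [0.0, 0.679, 0.734, 0.0]
contact_force: [-2.0, -0.9, 9.6]
opening: 0.034
grip_force: 81.5
```

```bash
python3 -m jog '[[0,-0.04,0.12,0,0,0,3],[0,0,0.1,0,0,0,3],[0,0,0,0,0,0,3],[0,0,0,0,0,0,3],[0,0,0,0,0,0,3],[0,0,0,0,0,0,3]]'
python3 - <<'E'
from h import *
np.set_printoptions(precision=4,suppress=True)
for i in range(3): vision.camera_params("wrist"); s=status.get_state(); print(s["contact_force"],s["torque"],s["tool_pos"]); vision.read_camera("wrist")
im,d,P=snap("scene","s5.png"); cv2.imwrite("pics/s5c.png",cv2.resize(cv2.imread("pics/s5.png")[110:230,230:370],None,fx=4,fy=4))
im,d,P=snap("wrist","w5.png"); X=cloud(d,P)
a=np.radians(4.5); R=np.array([[np.cos(a),np.sin(a)],[-np.sin(a),np.cos(a)]])
L=np.dstack([(X[...,:2]-[.5456,.1076])@R.T,X[...,2]])
q=L[(abs(L[...,0])<.015)&(L[...,1]>.03)&(L[...,1]<.08)&(L[...,2]>.06)&(L[...,2]<.1)]
print("sleeve end",np.percentile(q[:,1],[99,99.8]),"top",np.percentile(q[:,2],[90,99]))
n=L[(abs(L[...,0])<.02)&(L[...,1]>.09)&(L[...,1]<.125)&(L[...,2]>.06)]; print("nose tip",np.percentile(n[:,1],[.5,2]),len(n))
E
```

```text
time_s: 17.48
tool_pos: [0.5448, 0.1068, 0.0479]
orientation: [0.001, 0.679, 0.734, 0.001]
contact_force: [-1.8, -0.5, 11.7]
opening: 0.0339
grip_force: 81.7
[-1.7964 -0.5322 11.6625] [-0.1344  0.1944 -0.0222] [0.5448 0.1068 0.0479]
[ 1.1186 -0.9549 11.617 ] [-0.1081  0.1471 -0.1152] [0.5448 0.1069 0.0479]
[-0.5907 -0.7994 12.338 ] [-0.1626  0.1788 -0.0597] [0.5448 0.1069 0.0479]
sleeve end [0.0665 0.0666] top [0.0837 0.0844]
nose tip [0.1012 0.1014] 940
```

View pics/s5c.png

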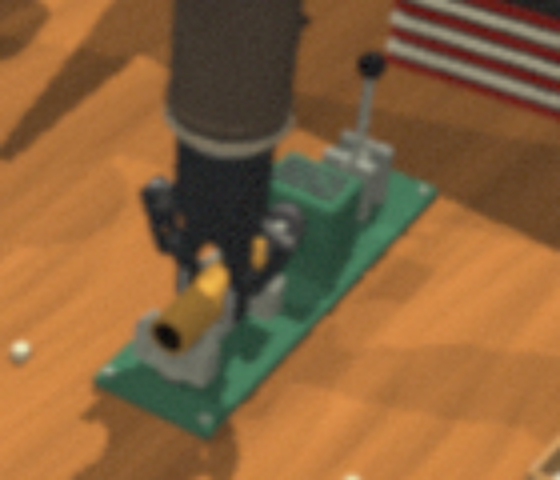

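View pics/w5.png

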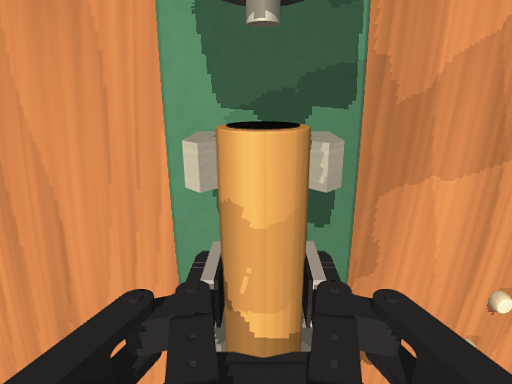

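The sleeve lies between both V supports, at px (200, 160) and (326, 160), and the lever is upright. The end-to-nose gap is 34.7 mm instead of 37, so I slide it back 2 mm.

```bash
python3 -m jog '[[-0.1,0,0,0,0,0,3],[-0.1,0,0,0,0,0,3],[0,0,0.01,0,0,0,3],[0,0,0,0,0,0,3],[0,0,0,0,0,0,3],[0,0,0,0,0,0,3],[0,0,0,0,0,0,3],[0,0,0,0,0,0,3]]'
python3 - <<'E'
from h import *
np.set_printoptions(precision=4,suppress=True)
im,d,P=snap("wrist","w6.png"); X=cloud(d,P)
a=np.radians(4.5); R=np.array([[np.cos(a),np.sin(a)],[-np.sin(a),np.cos(a)]])
L=np.dstack([(X[...,:2]-[.5456,.1076])@R.T,X[...,2]])
q=L[(abs(L[...,0])<.015)&(L[...,1]>.03)&(L[...,1]<.08)&(L[...,2]>.06)&(L[...,2]<.1)]
print("sleeve end",np.percentile(q[:,1],[99,99.8]),"top",np.percentile(q[:,2],[90,99]))
s=status.get_state(); print(s["contact_force"],s["tool_pos"],s["time_s"])
E
```

```text
time_s: 18.4
tool_pos: [0.5449, 0.1055, 0.0479]
orientation: [0.0, 0.679, 0.734, 0.001]
contact_force: [-2.4, 8.9, 11.7]
opening: 0.0339
grip_force: 81.7
sleeve end [0.0653 0.0653] top [0.0836 0.0844]
[-1.9001  8.484  11.3746] [0.5449 0.1055 0.0478] 18.45
```

```bash
python3 -m jog '[[0.06,-0.02,0,0,0,0,3],[0,0,0,0,0,0,3],[0,0,0,0,0,0,3],[0,0,0,0,0,0,3]]'
```

```text
time_s: 18.78
tool_pos: [0.5449, 0.1056, 0.0479]
orientation: [0.001, 0.679, 0.734, 0.001]
contact_force: [-0.3, 1.6, 11.9]
opening: 0.034
grip_force: 81.8
```

Balanced: side force is near 0 and the cradle has sunk about 7 mm. Handing in.

```bash
python3 -c "
from bench import order; print(order.sign_off())"
```

```text
the job is handed in; nothing more can be done
None
```

I set the feed lever upright, then seated the stout sleeve in the V-cradle, centred to about 1 mm. It was handed in at about 19 s with the hand still pressing it about 7 mm down and almost no sideways force; the moves kept clear of the thin sleeve and small parts, though I took no final picture of them.

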